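# Fit the lens post into the spring-plunger post holder

### The job

Take the lens post out of its wooden stand and slide its rod down into the black post holder, past the side spring plunger, with the lens facing along the long side of the base plate. Feel for the hidden spring pad at the bottom of the bore and press the post firmly onto it for a moment (about 12 N on the pad, on top of the plunger's drag, and no hard ramming), then let go so that the plunger keeps it standing upright on the pad. Leave the amber and the purple bottle where they stand.

Things in the scene. Friction and masses are not known exactly. Their poses are not given: they have to be found in the camera images.
- post: Lens post, about 0.22 kg, 146 mm tall: steel rod 16 mm across, 80 mm long, its lowest 7 mm tapering to 8 mm; on it a black square lens frame 44 x 44 mm, then a blue grip tab 26 mm wide, 22 mm tall, both 12 mm thick. Origin: centre of the rod's lower end; z up the rod; x: lens axis, through the 12 mm thickness (fingers close along x); widths along y.
- grip (a point): Where to grip the blue tab: on the post's axis, 131 mm above the rod's lower end, 15 mm below the tab's top.
- stand: Fixed wooden block 60 x 60 x 40 mm with a round hole 18.5 mm across and 32 mm deep from above, in which the post stands upright at the start, its rod's lower end 8 mm above the worktop. Origin: centre of the underside.
- base: Fixed aluminium plate 120 x 70 x 10 mm under the holder, long side along its x. Origin: underside centre, on the bore's axis. Hidden in the bore it carries a spring pad on a height stop set anew each time: the untouched pad's top is 18 to 42 mm above the worktop, neither visible nor measured, to be felt. The pad yields 4 N per mm for 5 mm, then is hard.
- holder: Post holder: fixed black block 40 x 40 mm, from 10 to 78 mm above the worktop, on the middle of the base plate, same axes. A vertical bore 18 mm across (1 mm play all round the rod), mouth chamfered 2 mm, runs through it. The plunger's housing stands out of its +y face to 54 mm from the axis. Origin: on the bore's axis at worktop height.
- bore_mouth (a point): Centre of the bore's upper mouth, 78 mm above the worktop.
- plunger (a joint): How far the plunger's nose is pushed back, m: 0 at rest, about 0.0015 to 0.003 with the rod past it, 0.006 at most. It pushes on the rod with about 8 N at rest, plus 0.8 N per mm.
- oil_bottle: Loose small amber bottle with black dropper cap, 25 mm across, 62 mm tall, standing between stand and holder; leave alone. Origin: centre of the underside.
- purple_bottle: Loose purple bottle with white cap, 38 mm across, 88 mm tall, standing behind the work; leave alone. Origin: centre of the underside.
- plunger_nose (a point): Where the plunger's 8 mm ball nose reaches at rest: 4 mm from the bore's axis on the +y side, 60 mm above the worktop, 18 mm below the mouth (fixed point). Pushing the rod's taper past it takes a passing peak of some 5 to 15 N; then the rod slides with an uneven drag of 1 to 9 N, which also keeps the post upright and in place.

How it is judged:
By the outcome, as a careful person would: the job done as asked, in the order asked, and still so for the second after the job is handed in, with the robot touching nothing.
It also fails if it takes over 67 s, if anything falls off the work surface, if the arm or the gripper's body presses on something with over 40 N, if the wrist force passes 120 N, or if a joint passes its speed limit or range.

### The arm

A 6-joint arm with a two-finger parallel gripper is mounted at the origin on a cart in front of the work surface, level with it; the furniture and walls round the work are solid. World frame = base frame: x ahead of the robot, y to its left, z up, the work surface at z = 0. Lengths are in m, angles in rad, forces in N, time in s.
With the tool pointing down it reaches from about 0.25 to 0.8 m from the base axis. Payload 8.5 kg.
Tool frame: the origin (TCP) lies at the very end of the fingers, on their centre line; the grasp point (between the pads) lies 19 mm behind it (ctrl.hold_point_z is the distance from the TCP to the grasp point, in m); z points along the fingers, y is the line along which they close (so a half turn about z gives the same grasp; the last joint's range is limited). The gripper opens to 85 mm and grips with 20 to 120 N. Pads are 22 mm wide; open, the fingers measure 114 mm over their backs; the gripper's body (76 mm by 85 mm) begins 54 mm behind the grasp point. The pads swing forward as they close: fully open they stand 13 mm farther back than shut.
Start: joints at [1.258, 0.238, -0.013, 1.319, 0, 1.571], TCP at [0.162, 0.499, 0.231] pointing down, gripper open.
Joint ranges: [-2.66, 2.66], [-1.03, 1.9], [-1.14, 1.46], [-1.82, 2.27], [-1.45, 1.34], [-3.14, 3.14]. Speed limits (rad/s): [2.22, 2.22, 2.79, 3.14, 3.14, 3.14].

### API

Orientations are given as [roll, pitch, yaw] about the fixed x, y, z axes, in that order (R = Rz(yaw) Ry(pitch) Rx(roll)).
In Python, from station import ctrl, grab_frame, search_frame, mark_of gives the robot as it stands.
- The arm moves only by the tool play_rows, never from a script. Its argument "deltas" is a list of rows, each an object of numbers: "dx", "dy", "dz": the shift along the tool's x, y, z in mm; "turn": the turn about the tool's z in degrees. In form: [{"dx": .., "dy": .., "dz": .., "turn": ..}, ...]. A call has 1 to 20 rows; each row shifts and turns the commanded pose from where the row before left it, along the tool's axes as they then stand; what a row does not reach is not made up. A row lasts 1/12 s, in which the tool goes at most 41.7 mm and 7.16 degrees, less where a joint would pass 70% of its speed; a pose out of reach is approached as far as the arm can. A call with a gripper value outside its range is refused whole. "hand" is the closure, from 0 (fully open) to 1 (shut), set as the call begins (left out, the last holds). The fingers move at their own pace and stop on an object; "squeeze" is the grip in N (left out, the last holds). Time passes only in rows, so rows that do not move let the fingers close. It gives the time, the measured TCP pose, the force, the opening and the grip force at its end, in the units of the state.
- ctrl.observe(): the state, without advancing time (a new reading comes with each control period).
- grab_frame(name): name is "side" or "top"; returns a dict with "img" (420x560x3 uint8, red, green, blue), "fx", "fy", "cx", "cy" (pixels), "xyz" and "rotation" of the camera in the world. Camera axes: x right, y up, looking along -z (the intrinsics and any distortion apply to the point x, -y, -z); pixel columns grow to the right and rows downward; lengths in m; the calibration is good to about 2 mm. A picture is of the moment at which its call begins. There is no depth.
- ctrl.finish_job(): hands the job in; it is judged then, once.
Trained networks look in a picture, given as the dict that the camera call returned (one of the last four; its "shot" number tells which), for a name from the list of things; names that differ only in an ending like _2 or _b are one class to them, and where a whole thing is asked for, a point or a joint stands for the part that bears it (a point fixed in the world has none). Each returns a list of dicts, best first, with "conf" (0 to 1); they miss things now and then, are a little off and sometimes report something else, mostly with a low value. They report only what shows in the picture. A call takes as long as a camera call.
- search_frame(target, picture): "point" ([x, y, z] in m, in world coordinates, good to about 4 mm: the middle of the surface that is visible of it).
- mark_of(target, picture): "point" ([x, y, z] in m, in world coordinates, good to about 4 mm: a listed point, or the origin of a listed thing).
The state is a dict: "clock": time; "joint_positions": joint angles; "qvel": joint speeds; "tau": joint torques, N m; "tcp_pos": TCP position; "tcp_rot": TCP orientation; "force": force on the tool from outside, world axes, zero at the start; "ft_torque": the same for the moment, N m; "width": finger opening in m; "finger_force": force on a finger pad.
Only numpy, scipy, OpenCV 4.12 (cv2) and the standard library are available. Lean on these libraries where they do the work, as an engineer would, in place of code of your own. Each camera call takes 0.05 s, during which the arm holds its last target. There are 200 camera calls.

## Working session

There is one attempt and no reset: what is moved stays moved. The work goes in short steps, Python scripts to look and compute and a tool call to move; the robot and the scene stay as the last step left them, time stands still between calls to the robot, and variables do not carry over. Pictures are saved under pics/ and viewed, at most 10 in all, crops included, and the job is handed in when it is done.

Besides the shell and the picture viewer there is one more tool, called in YAML: its name, and indented under it one key for each argument. play_rows: Moves the arm, as the interface text tells. Its arguments: {"type":"object","properties":{"deltas":{"type":"array"},"hand":{"type":"number"},"squeeze":{"type":"number"}},"required":["deltas"]}

```bash
mkdir -p pics
python3 - <<'E'
from station import ctrl, grab_frame, search_frame, mark_of
import cv2, numpy as np
s=ctrl.observe(); print(s); print(ctrl.hold_point_z)
for n in ("side","top"):
    p=grab_frame(n); cv2.imwrite(f"pics/{n}0.png",p["img"][:,:,::-1])
    print(n,{k:np.round(p[k],3).tolist() for k in p if k not in("img","shot")})
    for t in ("post","grip","stand","base","holder","bore_mouth","oil_bottle","purple_bottle","plunger_nose","plunger"):
        r=mark_of(t,p); print(t,[(np.round(q["point"],3).tolist(),round(q["conf"],2)) for q in r[:2]], [k for k in (r[0] if r else {})] if t=="post" else "")
E
```

```text
{'clock': 0.0, 'joint_positions': array([ 1.25800486e+00,  2.38801918e-01, -1.42714447e-02,  1.31917459e+00,
        2.25680107e-05,  1.57078367e+00]), 'qvel': array([ 0.00022871,  0.00017109, -0.00137508,  0.00029828,  0.00160472,
       -0.00082379]), 'tau': array([ 2.80471031e-03, -5.38783479e+01,  3.46433651e+01,  1.87682913e-02,
        1.85845374e-04, -1.06823478e-05]), 'tcp_pos': array([0.1614172 , 0.49913544, 0.23065983]), 'tcp_rot': array([-3.14014103e+00, -2.25863643e-05,  2.82881381e+00]), 'force': array([0.29018679, 0.26892135, 0.3623975 ]), 'ft_torque': array([ 0.00664536, -0.04763655, -0.06379831]), 'finger_force': 0.0, 'width': 0.08537278682404625}
0.0187
side {'fx': 505.375, 'fy': 505.375, 'cx': 279.69, 'cy': 208.505, 'xyz': [0.161, -0.476, 0.749], 'rotation': [0.778, -0.006, -0.79]}
post [([0.511, -0.243, 0.01], 0.94)] ['point', 'conf']
grip [([0.516, -0.247, 0.137], 0.95)] 
stand [([0.514, -0.244, 0.0], 0.83)] 
base [([0.491, 0.095, -0.001], 0.65)] 
holder [([0.494, 0.098, 0.003], 0.89)] 
bore_mouth [([0.491, 0.098, 0.081], 0.9), ([0.493, 0.102, 0.005], 0.16)] 
oil_bottle [([0.479, -0.02, -0.002], 0.83)] 
purple_bottle [([0.51, -0.242, 0.008], 0.66)] 
plunger_nose [([0.488, 0.104, 0.062], 0.69), ([0.479, -0.023, -0.003], 0.26)] Traceback (most recent call last):
  File "<stdin>", line 8, in <module>
ValueError: it knows: base, bore_mouth, grip, holder, oil_bottle, plunger_nose, post, purple_bottle, stand
```

Run:
```python
from station import ctrl, grab_frame, search_frame, mark_of
import cv2, numpy as np
p=grab_frame("top"); cv2.imwrite(f"pics/top0.png",p["img"][:,:,::-1])
print({k:np.round(p[k],4).tolist() for k in p if k not in("img","shot")})
for t in ("post","grip","stand","base","holder","bore_mouth","oil_bottle","purple_bottle","plunger_nose"):
        r=mark_of(t,p); print(t,[(np.round(q["point"],3).tolist(),round(q["conf"],2)) for q in r[:2]])
```

```text
{'fx': 464.8397, 'fy': 464.8397, 'cx': 280.0044, 'cy': 209.7771, 'xyz': [0.4628, -0.0185, 0.9741], 'rotation': [0.1586, -0.0346, -1.5969]}
post [([0.507, -0.244, 0.008], 0.64)]
grip [([0.51, -0.246, 0.142], 0.64)]
stand [([0.512, -0.248, 0.0], 0.55)]
base [([0.49, 0.1, 0.0], 0.71)]
holder [([0.485, 0.094, -0.001], 0.7)]
bore_mouth [([0.494, 0.096, 0.077], 0.59)]
oil_bottle [([0.482, -0.025, -0.002], 0.59), ([0.49, 0.098, 0.08], 0.39)]
purple_bottle [([0.714, -0.014, 0.002], 0.59)]
plunger_nose [([0.491, 0.099, 0.061], 0.9), ([0.508, -0.242, 0.01], 0.17)]
```

View pics/side0.png

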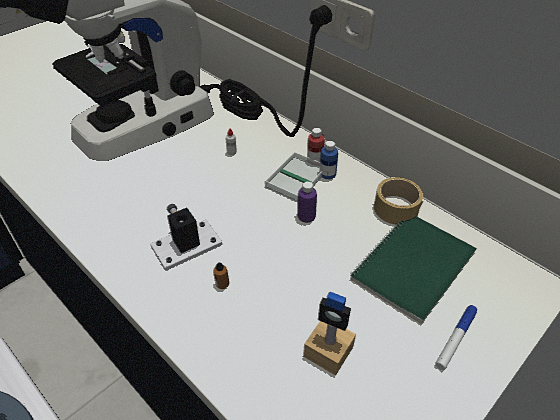

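View pics/top0.png

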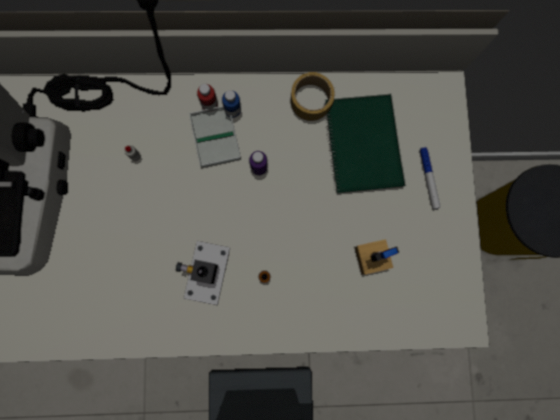

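The side view shows the holder at (183,230), the amber bottle at (221,276), the post in its stand at (333,330) and the purple bottle at (307,203). In the top view the holder is at (205,272), with its plunger to the left, and the stand is at (376,257). Next I'll enlarge both views with a model overlay to get the yaws.

```bash
cat > h.py <<'E'
import numpy as np, cv2
from scipy.spatial.transform import Rotation as R
def proj(p,X):
    c=(np.atleast_2d(X)-p["xyz"])@R.from_euler("xyz",p["rotation"]).as_matrix()
    return np.c_[p["fx"]*c[:,0]/-c[:,2]+p["cx"], p["fy"]*-c[:,1]/-c[:,2]+p["cy"]]
def box(o,yaw,sx,sy,z0,z1):
    c=np.array([[x*sx/2,y*sy/2,z] for z in(z0,z1) for x,y in((-1,-1),(1,-1),(1,1),(-1,1))])
    return c@R.from_euler("z",yaw).as_matrix().T+[o[0],o[1],0]
E=[(0,1),(1,2),(2,3),(3,0),(4,5),(5,6),(6,7),(7,4),(0,4),(1,5),(2,6),(3,7)]
def crop(p,X,boxes,w=400,h=300,k=5):
    c=proj(p,X)[0]; u0,v0=(c-[w/2/k,h/2/k]).round().astype(int)
    im=np.clip(p["img"][:,:,::-1].astype(float)*1.5,0,255).astype(np.uint8)
    im=cv2.warpAffine(im,np.float32([[k,0,-u0*k],[0,k,-v0*k]]),(w,h),flags=cv2.INTER_CUBIC)
    for b,col in boxes:
        q=((proj(p,b)-[u0,v0]+0.0)*k).round().astype(int)
        for i,j in E: cv2.line(im,tuple(map(int,q[i])),tuple(map(int,q[j])),col,1)
    return im
def scene(hx,hy,hyaw,sx,sy,syaw,pyaw,name,cams):
    hb=[(box((hx,hy),hyaw,.12,.07,0,.01),(0,0,255)),(box((hx,hy),hyaw,.04,.04,.01,.078),(0,255,0))]
    sb=[(box((sx,sy),syaw,.06,.06,0,.04),(0,0,255)),(box((sx,sy),pyaw,.012,.044,.088,.132),(0,255,0)),(box((sx,sy),pyaw,.012,.026,.132,.154),(255,0,255))]
    cv2.imwrite(name,np.vstack([np.hstack([crop(p,[hx,hy,.04],hb),crop(p,[sx,sy,.08],sb)]) for p in cams]))
E
python3 - <<'E'
from h import *
from station import grab_frame
cams=[grab_frame("side"),grab_frame("top")]
import pickle; pickle.dump(cams,open("cams.pkl","wb"))
scene(.491,.098,-.27,.511,-.245,.13,.2,"pics/ov1.png",cams)
E
```

```text
(no output)
```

View pics/ov1.png

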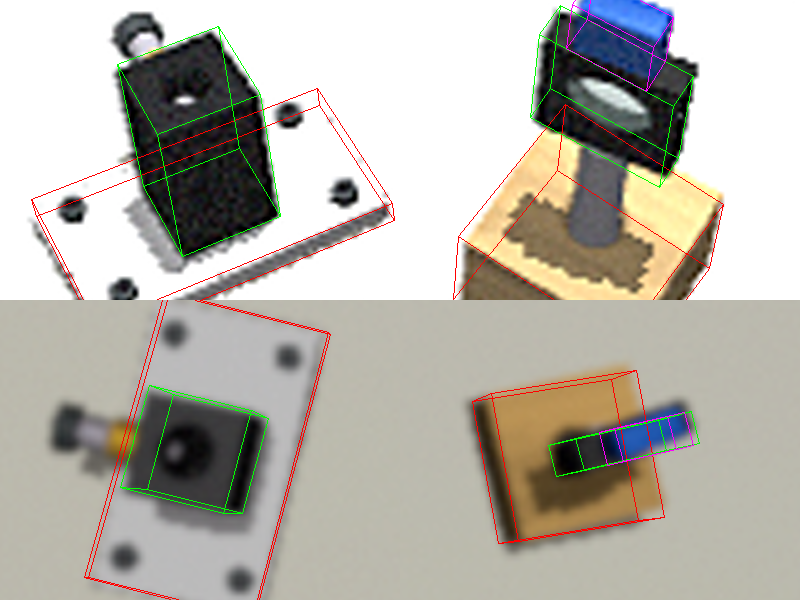

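The overlay fits the holder to about 1 mm: its box edges match at (190,80) in the side crop and (195,450) in the top crop. The post and stand need a slightly larger yaw, since the blue tab is up near (680,415). I'll refine these by silhouette fit.

```bash
cat >> h.py <<'E'
from scipy.optimize import minimize
def hull(p,b,k=4):
    m=np.zeros((420*k,560*k),np.uint8)
    q=cv2.convexHull(((proj(p,b)+.5)*k*16).round().astype(np.int32)); cv2.fillConvexPoly(m,q,1,cv2.LINE_8,4)
    return cv2.resize(m.astype(np.float32),(560,420),interpolation=cv2.INTER_AREA)
def fit(cams,masks,mk,x0,d):
    f=lambda x:sum((np.abs(hull(p,mk(x))-m)).sum() for p,m in zip(cams,masks))
    r=minimize(f,x0,method="Nelder-Mead",options=dict(initial_simplex=np.vstack([x0]+[np.array(x0)+np.eye(len(x0))[i]*d[i] for i in range(len(x0))]),xatol=1e-4,fatol=.1))
    return r.x.round(4),r.fun,sum(m.sum() for m in masks)
def near(p,m,X,r):
    u,v=proj(p,X)[0]; yy,xx=np.mgrid[:420,:560]; return (m&(abs(xx-u)<r)&(abs(yy-v)<r)).astype(np.float32)
def hsv(p): return cv2.cvtColor(p["img"],cv2.COLOR_RGB2HSV).astype(int)
def blue(p,X,r=22): 
    h=hsv(p); return near(p,(abs(h[...,0]-110)<14)&(h[...,1]>110),X,r)
E
python3 - <<'E'
from h import *
import pickle; cams=pickle.load(open("cams.pkl","rb"))
g=[blue(p,[.511,-.245,.145]) for p in cams]
tab=lambda x:box(x[:2],x[2],.012,.026,.132,.154)
for s in ([0,1],[0],[1]): print("tab",fit([cams[i] for i in s],[g[i] for i in s],tab,[.511,-.245,.25],[.004,.004,.1]))
w=[near(p,(abs(hsv(p)[...,0]-17)<7)&(hsv(p)[...,1]>70),[.511,-.245,.02],32) for p in cams]
w=[cv2.morphologyEx(m,cv2.MORPH_CLOSE,np.ones((15,15))) for m in w]
for s in ([0,1],[0],[1]): print("stand",fit([cams[i] for i in s],[w[i] for i in s],lambda x:box(x[:2],x[2],.06,.06,0,.04),[.511,-.245,.17],[.004,.004,.1]))
k=[near(p,hsv(p)[...,2]<90,[.491,.098,.05],22) for p in cams]
for s in ([0,1],[0],[1]): print("holder",fit([cams[i] for i in s],[k[i] for i in s],lambda x:box(x[:2],x[2],.04,.04,.01,.078),[.491,.098,-.27],[.004,.004,.1]))
E
```

```text
tab (array([ 0.5127, -0.2447,  0.2939]), np.float64(96.0625), np.float32(393.0))
tab (array([ 0.5123, -0.2448,  0.3793]), np.float64(63.25), np.float32(293.0))
tab (array([ 0.5132, -0.2441,  0.2607]), np.float64(26.5), np.float32(100.0))
stand (array([ 0.5127, -0.2446,  0.2175]), np.float64(182.3125), np.float32(2822.0))
stand (array([ 0.5131, -0.2445,  0.2178]), np.float64(108.625), np.float32(1863.0))
stand (array([ 0.5127, -0.2452,  0.2014]), np.float64(70.9375), np.float32(959.0))
holder (array([ 0.489 ,  0.0976, -0.2648]), np.float64(298.5625), np.float32(1738.0))
holder (array([ 0.4891,  0.0977, -0.2804]), np.float64(114.25), np.float32(1027.0))
holder (array([ 0.4894,  0.0976, -0.2606]), np.float64(185.1875), np.float32(711.0))
```

play_rows:
  deltas:
    - {"dx":-12,"dy":-12.5}
    - {"dx":-23.5,"dy":-25}
    - {"dx":-23.5,"dy":-25}
    - {"dx":-23.5,"dy":-25}
    - {"dx":-23.5,"dy":-25}
    - {"dx":-23.5,"dy":-25}
    - {"dx":-23.5,"dy":-25}
    - {"dx":-23.5,"dy":-25}
    - {"dx":-23.5,"dy":-25}
    - {"dx":-23.5,"dy":-25}
    - {"dx":-23.5,"dy":-25}
    - {"dx":-23.5,"dy":-25}
    - {"dx":-23.5,"dy":-25}
    - {"dx":-23.5,"dy":-25}
    - {"dx":-23.5,"dy":-25}
    - {"dx":-23.5,"dy":-25}
    - {"dx":-23.5,"dy":-25}
    - {"dx":-23.5,"dy":-25}
    - {"dx":-23.5,"dy":-25}
    - {"dx":-23.5,"dy":-25}
  hand: 0

```text
schema error: expected keys dx, dy, dz, turn
```

play_rows:
  deltas:
    - {"dx":-23.5,"dy":-25}
    - {"dx":-23.5,"dy":-25}
    - {"dx":-23.5,"dy":-25}
    - {"dx":-20,"dy":-22.5}
    - {"dx":-14,"dy":-15}
    - {"turn":6.2}
    - {"turn":6.2}
    - {"turn":6.2}
    - {"turn":6.2}
    - {"turn":6.2}
    - {"turn":6.2}
    - {"turn":6.2}
    - {"turn":6.2}
    - {"turn":6.2}
    - {}
    - {}

```text
schema error: expected keys dx, dy, dz, turn
```

play_rows:
  deltas:
    - {"dx":-12,"dy":-12.5,"dz":0,"turn":0}
    - {"dx":-23.5,"dy":-25,"dz":0,"turn":0}
    - {"dx":-23.5,"dy":-25,"dz":0,"turn":0}
    - {"dx":-23.5,"dy":-25,"dz":0,"turn":0}
    - {"dx":-23.5,"dy":-25,"dz":0,"turn":0}
    - {"dx":-23.5,"dy":-25,"dz":0,"turn":0}
    - {"dx":-23.5,"dy":-25,"dz":0,"turn":0}
    - {"dx":-23.5,"dy":-25,"dz":0,"turn":0}
    - {"dx":-23.5,"dy":-25,"dz":0,"turn":0}
    - {"dx":-23.5,"dy":-25,"dz":0,"turn":0}
    - {"dx":-23.5,"dy":-25,"dz":0,"turn":0}
    - {"dx":-23.5,"dy":-25,"dz":0,"turn":0}
    - {"dx":-23.5,"dy":-25,"dz":0,"turn":0}
    - {"dx":-23.5,"dy":-25,"dz":0,"turn":0}
    - {"dx":-23.5,"dy":-25,"dz":0,"turn":0}
    - {"dx":-23.5,"dy":-25,"dz":0,"turn":0}
    - {"dx":-23.5,"dy":-25,"dz":0,"turn":0}
    - {"dx":-23.5,"dy":-25,"dz":0,"turn":0}
    - {"dx":-23.5,"dy":-25,"dz":0,"turn":0}
    - {"dx":-23.5,"dy":-25,"dz":0,"turn":0}
  hand: 0

```text
clock: 2.77
tcp_pos: [0.4482, -0.1073, 0.2315]
tcp_rot: [-3.142, 0.0, 2.828]
force: [0.1, 0.8, 0.2]
width: 0.0854
finger_force: 0.0
```

play_rows:
  deltas:
    - {"dx":-23.5,"dy":-25,"dz":0,"turn":0}
    - {"dx":-23.5,"dy":-25,"dz":0,"turn":0}
    - {"dx":-23.5,"dy":-25,"dz":0,"turn":0}
    - {"dx":-20,"dy":-22.5,"dz":0,"turn":0}
    - {"dx":-14,"dy":-15,"dz":0,"turn":0}
    - {"dx":0,"dy":0,"dz":0,"turn":6.2}
    - {"dx":0,"dy":0,"dz":0,"turn":6.2}
    - {"dx":0,"dy":0,"dz":0,"turn":6.2}
    - {"dx":0,"dy":0,"dz":0,"turn":6.2}
    - {"dx":0,"dy":0,"dz":0,"turn":6.2}
    - {"dx":0,"dy":0,"dz":0,"turn":6.2}
    - {"dx":0,"dy":0,"dz":0,"turn":6.2}
    - {"dx":0,"dy":0,"dz":0,"turn":6.2}
    - {"dx":0,"dy":0,"dz":0,"turn":6.2}
    - {"dx":0,"dy":0,"dz":0,"turn":0}
    - {"dx":0,"dy":0,"dz":0,"turn":0}

```text
clock: 4.1
tcp_pos: [0.5126, -0.2447, 0.2313]
tcp_rot: [-3.141, 0.0, 1.858]
force: [0.6, 0.0, 0.1]
width: 0.0852
finger_force: 0.0
```

play_rows:
  deltas:
    - {"dx":0,"dy":0,"dz":20,"turn":0}
    - {"dx":0,"dy":0,"dz":20,"turn":0}
    - {"dx":0,"dy":0,"dz":20,"turn":0}
    - {"dx":0,"dy":0,"dz":20,"turn":0}
    - {"dx":0,"dy":0,"dz":15,"turn":0}
    - {"dx":0,"dy":0,"dz":10,"turn":0}
    - {"dx":0,"dy":0,"dz":6,"turn":0}
    - {"dx":0,"dy":0,"dz":0,"turn":0}

```text
clock: 4.77
tcp_pos: [0.5122, -0.2444, 0.1194]
tcp_rot: [-3.14, -0.001, 1.856]
force: [0.6, -0.0, -0.3]
width: 0.0854
finger_force: 0.0
```

play_rows:
  deltas:
    - {"dx":0,"dy":0,"dz":0,"turn":0}
    - {"dx":0,"dy":0,"dz":0,"turn":0}
    - {"dx":0,"dy":0,"dz":0,"turn":0}
    - {"dx":0,"dy":0,"dz":0,"turn":0}
    - {"dx":0,"dy":0,"dz":0,"turn":0}
    - {"dx":0,"dy":0,"dz":0,"turn":0}
    - {"dx":0,"dy":0,"dz":0,"turn":0}
    - {"dx":0,"dy":0,"dz":0,"turn":0}
    - {"dx":0,"dy":0,"dz":0,"turn":0}
    - {"dx":0,"dy":0,"dz":0,"turn":0}
    - {"dx":0,"dy":0,"dz":0,"turn":0}
    - {"dx":0,"dy":0,"dz":0,"turn":0}
  hand: 1
  squeeze: 70

```text
clock: 5.77
tcp_pos: [0.5127, -0.2448, 0.1207]
tcp_rot: [3.141, 0.001, 1.855]
force: [-1.0, -0.2, 4.8]
width: 0.0116
finger_force: 68.7
```

play_rows:
  deltas:
    - {"dx":0,"dy":0,"dz":-2,"turn":0}
    - {"dx":0,"dy":0,"dz":-5,"turn":0}
    - {"dx":0,"dy":0,"dz":-10,"turn":0}
    - {"dx":0,"dy":0,"dz":-15,"turn":0}
    - {"dx":0,"dy":0,"dz":-20,"turn":0}
    - {"dx":0,"dy":0,"dz":-20,"turn":0}
    - {"dx":0,"dy":0,"dz":-15,"turn":0}
    - {"dx":0,"dy":0,"dz":-10,"turn":0}
    - {"dx":0,"dy":0,"dz":0,"turn":0}

```text
clock: 6.52
tcp_pos: [0.5135, -0.2451, 0.2198]
tcp_rot: [3.139, 0.002, 1.855]
force: [0.8, 0.7, -1.8]
width: 0.0109
finger_force: 68.3
```

play_rows:
  deltas:
    - {"dx":8.2,"dy":1.7,"dz":0,"turn":0}
    - {"dx":15,"dy":3.3,"dz":0,"turn":0}
    - {"dx":24,"dy":5.3,"dz":0,"turn":0}
    - {"dx":24,"dy":5.3,"dz":0,"turn":0}
    - {"dx":24,"dy":5.3,"dz":0,"turn":0}
    - {"dx":24,"dy":5.3,"dz":0,"turn":0}
    - {"dx":24,"dy":5.3,"dz":0,"turn":0}
    - {"dx":24,"dy":5.3,"dz":0,"turn":0}
    - {"dx":24,"dy":5.3,"dz":0,"turn":0}
    - {"dx":24,"dy":5.3,"dz":0,"turn":0}
    - {"dx":24,"dy":5.3,"dz":0,"turn":0}
    - {"dx":24,"dy":5.3,"dz":0,"turn":0}
    - {"dx":24,"dy":5.3,"dz":0,"turn":0}
    - {"dx":24,"dy":5.3,"dz":0,"turn":0}
    - {"dx":15,"dy":3.3,"dz":0,"turn":0}
    - {"dx":9,"dy":1.8,"dz":0,"turn":0}

```text
clock: 7.85
tcp_pos: [0.4877, 0.1003, 0.2163]
tcp_rot: [-3.14, -0.001, 1.857]
force: [-0.7, 0.1, -2.4]
width: 0.0112
finger_force: 68.2
```

play_rows:
  deltas:
    - {"dx":0,"dy":0,"dz":0,"turn":4.6}
    - {"dx":0,"dy":0,"dz":0,"turn":6}
    - {"dx":0,"dy":0,"dz":0,"turn":6}
    - {"dx":0,"dy":0,"dz":0,"turn":6}
    - {"dx":0,"dy":0,"dz":0,"turn":5}
    - {"dx":0,"dy":0,"dz":0,"turn":4}
    - {"dx":0,"dy":0,"dz":0,"turn":0}
    - {"dx":0,"dy":0,"dz":0,"turn":0}
    - {"dx":0,"dy":0,"dz":0,"turn":0}

```text
clock: 8.6
tcp_pos: [0.4889, 0.0978, 0.2169]
tcp_rot: [-3.141, 0.0, 1.306]
force: [-0.8, -0.1, -1.7]
width: 0.0112
finger_force: 68.2
```

```bash
cat > look.py <<'E'
from h import *
from station import ctrl,grab_frame
import sys
cams=[grab_frame("side"),grab_frame("top")]
s=ctrl.observe(); t=s["tcp_pos"]; print(s["clock"],t.round(4),s["tcp_rot"].round(3),s["force"].round(1))
ims=[]
yaw=s["tcp_rot"][2]-np.pi/2; zb=t[2]-.112
hb=[(box((.4895,.0977),-.268,.04,.04,.01,.078),(0,255,0)),(box(t[:2],yaw,.016,.016,zb,zb+.08),(0,0,255)),(box(t[:2],yaw,.012,.044,zb+.08,zb+.124),(255,0,0))]
ims=[np.hstack([crop(p,[.49,.098,.11],b,k=4) for b in([],hb)]) for p in cams]
cv2.imwrite(sys.argv[1],np.vstack(ims))
E
python3 look.py pics/l1.png
```

```text
8.7 [0.4891 0.0978 0.2171] [-3.141  0.     1.305] [-1.1 -0.8 -2.3]
```

View pics/l1.png

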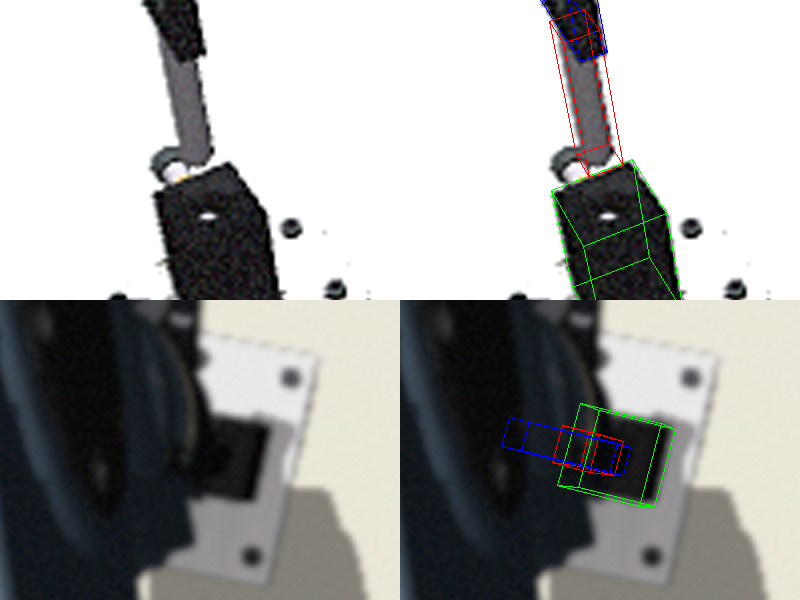

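The side view shows the rod end at (200,158) hanging just above the bore (208,215), and the overlay matches it. The top view is hidden by the gripper. I'll lower it into the mouth with force checks.

play_rows:
  deltas:
    - {"dx":0,"dy":0,"dz":6,"turn":0}
    - {"dx":0,"dy":0,"dz":8,"turn":0}
    - {"dx":0,"dy":0,"dz":6,"turn":0}
    - {"dx":0,"dy":0,"dz":4,"turn":0}
    - {"dx":0,"dy":0,"dz":3,"turn":0}
    - {"dx":0,"dy":0,"dz":2,"turn":0}
    - {"dx":0,"dy":0,"dz":0,"turn":0}

```text
clock: 9.28
tcp_pos: [0.4892, 0.0977, 0.1878]
tcp_rot: [-3.141, 0.0, 1.303]
force: [0.4, -0.1, -2.3]
width: 0.0112
finger_force: 68.3
```

play_rows:
  deltas:
    - {"dx":0,"dy":0,"dz":1,"turn":0}
    - {"dx":0,"dy":0,"dz":1,"turn":0}
    - {"dx":0,"dy":0,"dz":1,"turn":0}
    - {"dx":0,"dy":0,"dz":0,"turn":0}
    - {"dx":0,"dy":0,"dz":0,"turn":0}

```text
clock: 9.7
tcp_pos: [0.4894, 0.0978, 0.1854]
tcp_rot: [3.141, 0.0, 1.303]
force: [-0.5, -0.3, -0.8]
width: 0.0108
finger_force: 68.3
```

play_rows:
  deltas:
    - {"dx":0,"dy":0,"dz":1,"turn":0}
    - {"dx":0,"dy":0,"dz":1,"turn":0}
    - {"dx":0,"dy":0,"dz":1,"turn":0}
    - {"dx":0,"dy":0,"dz":0,"turn":0}
    - {"dx":0,"dy":0,"dz":0,"turn":0}

```text
clock: 10.12
tcp_pos: [0.4893, 0.0978, 0.1822]
tcp_rot: [-3.141, 0.0, 1.303]
force: [-0.6, -1.1, -0.7]
width: 0.011
finger_force: 68.3
```

play_rows:
  deltas:
    - {"dx":0,"dy":0,"dz":1,"turn":0}
    - {"dx":0,"dy":0,"dz":1,"turn":0}
    - {"dx":0,"dy":0,"dz":1,"turn":0}
    - {"dx":0,"dy":0,"dz":0,"turn":0}
    - {"dx":0,"dy":0,"dz":0,"turn":0}

```text
clock: 10.53
tcp_pos: [0.4893, 0.0978, 0.1792]
tcp_rot: [-3.141, 0.0, 1.303]
force: [0.0, 0.5, -2.3]
width: 0.0105
finger_force: 68.3
```

play_rows:
  deltas:
    - {"dx":0,"dy":0,"dz":1,"turn":0}
    - {"dx":0,"dy":0,"dz":1,"turn":0}
    - {"dx":0,"dy":0,"dz":1,"turn":0}
    - {"dx":0,"dy":0,"dz":0,"turn":0}
    - {"dx":0,"dy":0,"dz":0,"turn":0}

```text
clock: 10.95
tcp_pos: [0.4893, 0.0978, 0.1762]
tcp_rot: [-3.141, 0.0, 1.303]
force: [0.1, -0.3, -2.2]
width: 0.0113
finger_force: 68.3
```

play_rows:
  deltas:
    - {"dx":0,"dy":0,"dz":1,"turn":0}
    - {"dx":0,"dy":0,"dz":1,"turn":0}
    - {"dx":0,"dy":0,"dz":0,"turn":0}

```text
clock: 11.2
tcp_pos: [0.4893, 0.0978, 0.1741]
tcp_rot: [-3.141, 0.0, 1.303]
force: [-0.7, -0.0, -2.4]
width: 0.011
finger_force: 68.3
```

play_rows:
  deltas:
    - {"dx":0,"dy":0,"dz":1,"turn":0}
    - {"dx":0,"dy":0,"dz":1,"turn":0}
    - {"dx":0,"dy":0,"dz":0,"turn":0}

```text
clock: 11.45
tcp_pos: [0.4893, 0.0976, 0.1722]
tcp_rot: [3.142, 0.001, 1.303]
force: [-0.7, -1.4, -1.8]
width: 0.0107
finger_force: 68.3
```

play_rows:
  deltas:
    - {"dx":0,"dy":0,"dz":1,"turn":0}
    - {"dx":0,"dy":0,"dz":1,"turn":0}
    - {"dx":0,"dy":0,"dz":0,"turn":0}

```text
clock: 11.7
tcp_pos: [0.4893, 0.0974, 0.1704]
tcp_rot: [3.141, 0.001, 1.303]
force: [-0.9, -3.7, 1.6]
width: 0.011
finger_force: 68.8
```

play_rows:
  deltas:
    - {"dx":0,"dy":0,"dz":1,"turn":0}
    - {"dx":0,"dy":0,"dz":1,"turn":0}
    - {"dx":0,"dy":0,"dz":0,"turn":0}

```text
clock: 11.95
tcp_pos: [0.4895, 0.0974, 0.169]
tcp_rot: [3.14, 0.001, 1.303]
force: [-2.5, -3.6, 9.2]
width: 0.0109
finger_force: 70.0
```

play_rows:
  deltas:
    - {"dx":0,"dy":0,"dz":1,"turn":0}
    - {"dx":0,"dy":0,"dz":1,"turn":0}
    - {"dx":0,"dy":0,"dz":0,"turn":0}

```text
clock: 12.2
tcp_pos: [0.4893, 0.0974, 0.1666]
tcp_rot: [3.141, 0.001, 1.303]
force: [-1.3, -2.4, 1.7]
width: 0.0112
finger_force: 69.0
```

play_rows:
  deltas:
    - {"dx":0,"dy":0,"dz":1,"turn":0}
    - {"dx":0,"dy":0,"dz":1,"turn":0}
    - {"dx":0,"dy":0,"dz":0,"turn":0}

```text
clock: 12.45
tcp_pos: [0.4894, 0.0974, 0.1643]
tcp_rot: [3.141, 0.001, 1.303]
force: [1.0, -4.2, 0.3]
width: 0.0108
finger_force: 68.6
```

play_rows:
  deltas:
    - {"dx":0,"dy":0,"dz":1,"turn":0}
    - {"dx":0,"dy":0,"dz":1,"turn":0}
    - {"dx":0,"dy":0,"dz":1,"turn":0}
    - {"dx":0,"dy":0,"dz":0,"turn":0}

```text
clock: 12.78
tcp_pos: [0.4893, 0.0975, 0.1608]
tcp_rot: [-3.141, 0.001, 1.303]
force: [1.0, -4.0, -4.2]
width: 0.0112
finger_force: 68.1
```

play_rows:
  deltas:
    - {"dx":0,"dy":0,"dz":1,"turn":0}
    - {"dx":0,"dy":0,"dz":1,"turn":0}
    - {"dx":0,"dy":0,"dz":1,"turn":0}
    - {"dx":0,"dy":0,"dz":0,"turn":0}

```text
clock: 13.12
tcp_pos: [0.4893, 0.0976, 0.1579]
tcp_rot: [-3.141, 0.001, 1.303]
force: [0.9, -5.1, -2.9]
width: 0.0108
finger_force: 68.2
```

play_rows:
  deltas:
    - {"dx":0,"dy":0,"dz":0.5,"turn":0}
    - {"dx":0,"dy":0,"dz":0.5,"turn":0}
    - {"dx":0,"dy":0,"dz":0.5,"turn":0}

```text
clock: 13.37
tcp_pos: [0.4895, 0.0976, 0.1568]
tcp_rot: [3.141, 0.001, 1.303]
force: [0.1, -6.4, 3.2]
width: 0.0111
finger_force: 69.3
```

play_rows:
  deltas:
    - {"dx":0,"dy":0,"dz":0.5,"turn":0}
    - {"dx":0,"dy":0,"dz":0.5,"turn":0}
    - {"dx":0,"dy":0,"dz":0.5,"turn":0}

```text
clock: 13.62
tcp_pos: [0.4895, 0.0976, 0.1555]
tcp_rot: [3.141, 0.0, 1.303]
force: [-0.9, -6.0, 6.5]
width: 0.0108
finger_force: 69.7
```

play_rows:
  deltas:
    - {"dx":0,"dy":0,"dz":0.5,"turn":0}
    - {"dx":0,"dy":0,"dz":0.5,"turn":0}
    - {"dx":0,"dy":0,"dz":0.5,"turn":0}

```text
clock: 13.87
tcp_pos: [0.4895, 0.0976, 0.1539]
tcp_rot: [3.141, 0.0, 1.303]
force: [-0.9, -5.3, 4.8]
width: 0.011
finger_force: 69.4
```

play_rows:
  deltas:
    - {"dx":0,"dy":0,"dz":0.5,"turn":0}
    - {"dx":0,"dy":0,"dz":0.5,"turn":0}
    - {"dx":0,"dy":0,"dz":0.5,"turn":0}

```text
clock: 14.12
tcp_pos: [0.4895, 0.0975, 0.1524]
tcp_rot: [3.141, 0.001, 1.303]
force: [0.1, -5.9, 3.0]
width: 0.0111
finger_force: 69.2
```

play_rows:
  deltas:
    - {"dx":0,"dy":0,"dz":0.5,"turn":0}
    - {"dx":0,"dy":0,"dz":0.5,"turn":0}
    - {"dx":0,"dy":0,"dz":0.5,"turn":0}

```text
clock: 14.37
tcp_pos: [0.4895, 0.0975, 0.151]
tcp_rot: [3.141, 0.001, 1.303]
force: [-1.0, -5.4, 6.1]
width: 0.0114
finger_force: 69.8
```

play_rows:
  deltas:
    - {"dx":0,"dy":0,"dz":0.5,"turn":0}
    - {"dx":0,"dy":0,"dz":0.5,"turn":0}
    - {"dx":0,"dy":0,"dz":0.5,"turn":0}

```text
clock: 14.62
tcp_pos: [0.4895, 0.0975, 0.1494]
tcp_rot: [3.141, 0.001, 1.303]
force: [-0.5, -5.1, 4.9]
width: 0.0109
finger_force: 69.3
```

play_rows:
  deltas:
    - {"dx":0,"dy":0,"dz":0.5,"turn":0}
    - {"dx":0,"dy":0,"dz":0.5,"turn":0}
    - {"dx":0,"dy":0,"dz":0.5,"turn":0}

```text
clock: 14.87
tcp_pos: [0.4895, 0.0975, 0.1479]
tcp_rot: [3.141, 0.001, 1.303]
force: [-0.1, -5.6, 1.0]
width: 0.0111
finger_force: 69.0
```

play_rows:
  deltas:
    - {"dx":0,"dy":0,"dz":0.5,"turn":0}
    - {"dx":0,"dy":0,"dz":0.5,"turn":0}
    - {"dx":0,"dy":0,"dz":0.5,"turn":0}

```text
clock: 15.12
tcp_pos: [0.4895, 0.0975, 0.1464]
tcp_rot: [3.141, 0.001, 1.303]
force: [-0.7, -6.2, 6.0]
width: 0.0111
finger_force: 69.7
```

play_rows:
  deltas:
    - {"dx":0,"dy":0,"dz":0.5,"turn":0}
    - {"dx":0,"dy":0,"dz":0.5,"turn":0}
    - {"dx":0,"dy":0,"dz":0.5,"turn":0}

```text
clock: 15.37
tcp_pos: [0.4895, 0.0975, 0.1448]
tcp_rot: [3.141, 0.001, 1.303]
force: [-2.0, -5.3, 3.1]
width: 0.0112
finger_force: 69.2
```

play_rows:
  deltas:
    - {"dx":0,"dy":0,"dz":0.5,"turn":0}
    - {"dx":0,"dy":0,"dz":0.5,"turn":0}
    - {"dx":0,"dy":0,"dz":0.5,"turn":0}

```text
clock: 15.62
tcp_pos: [0.4895, 0.0975, 0.1434]
tcp_rot: [3.141, 0.001, 1.303]
force: [-0.8, -5.4, 0.0]
width: 0.0113
finger_force: 68.9
```

play_rows:
  deltas:
    - {"dx":0,"dy":0,"dz":0.5,"turn":0}
    - {"dx":0,"dy":0,"dz":0.5,"turn":0}
    - {"dx":0,"dy":0,"dz":0.5,"turn":0}

```text
clock: 15.87
tcp_pos: [0.4894, 0.0975, 0.1418]
tcp_rot: [3.141, 0.001, 1.303]
force: [-1.4, -5.1, 4.7]
width: 0.0114
finger_force: 69.5
```

play_rows:
  deltas:
    - {"dx":0,"dy":0,"dz":0.5,"turn":0}
    - {"dx":0,"dy":0,"dz":0.5,"turn":0}
    - {"dx":0,"dy":0,"dz":0.5,"turn":0}

```text
clock: 16.12
tcp_pos: [0.4894, 0.0974, 0.1403]
tcp_rot: [3.141, 0.001, 1.303]
force: [-0.5, -6.5, 2.8]
width: 0.0108
finger_force: 69.2
```

play_rows:
  deltas:
    - {"dx":0,"dy":0,"dz":0.5,"turn":0}
    - {"dx":0,"dy":0,"dz":0.5,"turn":0}
    - {"dx":0,"dy":0,"dz":0.5,"turn":0}

```text
clock: 16.37
tcp_pos: [0.4895, 0.0975, 0.1391]
tcp_rot: [3.141, 0.001, 1.303]
force: [-1.9, -6.6, 8.4]
width: 0.0113
finger_force: 70.1
```

play_rows:
  deltas:
    - {"dx":0,"dy":0,"dz":0.5,"turn":0}
    - {"dx":0,"dy":0,"dz":0.5,"turn":0}
    - {"dx":0,"dy":0,"dz":0.5,"turn":0}

```text
clock: 16.62
tcp_pos: [0.4897, 0.0975, 0.138]
tcp_rot: [3.14, 0.0, 1.303]
force: [-2.3, -6.8, 12.8]
width: 0.0111
finger_force: 70.8
```

play_rows:
  deltas:
    - {"dx":0,"dy":0,"dz":0.5,"turn":0}
    - {"dx":0,"dy":0,"dz":0.5,"turn":0}
    - {"dx":0,"dy":0,"dz":0.5,"turn":0}

```text
clock: 16.87
tcp_pos: [0.4898, 0.0975, 0.137]
tcp_rot: [3.14, 0.0, 1.303]
force: [-4.1, -7.5, 19.0]
width: 0.0112
finger_force: 71.5
```

play_rows:
  deltas:
    - {"dx":0,"dy":0,"dz":0,"turn":0}
    - {"dx":0,"dy":0,"dz":0,"turn":0}

```text
clock: 17.03
tcp_pos: [0.4898, 0.0975, 0.1369]
tcp_rot: [3.14, 0.0, 1.303]
force: [-4.0, -7.7, 14.5]
width: 0.0114
finger_force: 71.1
```

Run:
```python
from station import ctrl
s=ctrl.observe();print(s["tcp_pos"],s["force"])
```

```text
[0.48976488 0.09745583 0.13694415] [-3.95215022 -7.73380626 14.52147128]
```

play_rows:
  deltas:
    - {"dx":0,"dy":0,"dz":0.4,"turn":0}
    - {"dx":0,"dy":0,"dz":0,"turn":0}

```text
clock: 17.2
tcp_pos: [0.4898, 0.0974, 0.1364]
tcp_rot: [3.14, 0.0, 1.303]
force: [-2.9, -7.2, 12.5]
width: 0.0112
finger_force: 70.6
```

play_rows:
  deltas:
    - {"dx":0,"dy":0,"dz":0,"turn":0}
    - {"dx":0,"dy":0,"dz":0,"turn":0}
    - {"dx":0,"dy":0,"dz":0,"turn":0}
    - {"dx":0,"dy":0,"dz":0,"turn":0}
    - {"dx":0,"dy":0,"dz":0,"turn":0}
    - {"dx":0,"dy":0,"dz":0,"turn":0}
    - {"dx":0,"dy":0,"dz":0,"turn":0}
    - {"dx":0,"dy":0,"dz":0,"turn":0}
    - {"dx":0,"dy":0,"dz":0,"turn":0}
    - {"dx":0,"dy":0,"dz":0,"turn":0}

```text
clock: 18.03
tcp_pos: [0.4897, 0.0975, 0.1363]
tcp_rot: [3.14, 0.0, 1.303]
force: [-2.0, -6.9, 12.7]
width: 0.0111
finger_force: 70.7
```

play_rows:
  deltas:
    - {"dx":0,"dy":0,"dz":-0.5,"turn":0}
    - {"dx":0,"dy":0,"dz":-0.5,"turn":0}
    - {"dx":0,"dy":0,"dz":-0.5,"turn":0}
    - {"dx":0,"dy":0,"dz":0,"turn":0}
    - {"dx":0,"dy":0,"dz":0,"turn":0}

```text
clock: 18.45
tcp_pos: [0.4894, 0.0975, 0.1372]
tcp_rot: [3.141, 0.001, 1.303]
force: [-1.7, -7.0, 5.2]
width: 0.0112
finger_force: 69.6
```

play_rows:
  deltas:
    - {"dx":0,"dy":0,"dz":-0.5,"turn":0}
    - {"dx":0,"dy":0,"dz":-0.4,"turn":0}
    - {"dx":0,"dy":0,"dz":0,"turn":0}
    - {"dx":0,"dy":0,"dz":0,"turn":0}

```text
clock: 18.78
tcp_pos: [0.4894, 0.0975, 0.1379]
tcp_rot: [3.141, 0.001, 1.303]
force: [-1.0, -5.8, 5.5]
width: 0.0109
finger_force: 69.5
```

play_rows:
  deltas:
    - {"dx":0,"dy":0,"dz":-0.4,"turn":0}
    - {"dx":0,"dy":0,"dz":-0.3,"turn":0}
    - {"dx":0,"dy":0,"dz":0,"turn":0}
    - {"dx":0,"dy":0,"dz":0,"turn":0}

```text
clock: 19.12
tcp_pos: [0.4893, 0.0974, 0.1382]
tcp_rot: [-3.141, 0.001, 1.303]
force: [1.3, -5.6, 0.2]
width: 0.0109
finger_force: 68.6
```

play_rows:
  deltas:
    - {"dx":0,"dy":0,"dz":0,"turn":0}
    - {"dx":0,"dy":0,"dz":0,"turn":0}
    - {"dx":0,"dy":0,"dz":0,"turn":0}
    - {"dx":0,"dy":0,"dz":0,"turn":0}
    - {"dx":0,"dy":0,"dz":0,"turn":0}
    - {"dx":0,"dy":0,"dz":0,"turn":0}
    - {"dx":0,"dy":0,"dz":0,"turn":0}
    - {"dx":0,"dy":0,"dz":0,"turn":0}
    - {"dx":0,"dy":0,"dz":0,"turn":0}
    - {"dx":0,"dy":0,"dz":0,"turn":0}
  hand: 0
  squeeze: 20

```text
clock: 19.95
tcp_pos: [0.4894, 0.0978, 0.1385]
tcp_rot: [-3.142, 0.0, 1.303]
force: [0.6, -0.4, -0.0]
width: 0.0855
finger_force: 0.0
```

play_rows:
  deltas:
    - {"dx":0,"dy":0,"dz":-3,"turn":0}
    - {"dx":0,"dy":0,"dz":-8,"turn":0}
    - {"dx":0,"dy":0,"dz":-15,"turn":0}
    - {"dx":0,"dy":0,"dz":-20,"turn":0}
    - {"dx":0,"dy":0,"dz":-20,"turn":0}
    - {"dx":0,"dy":0,"dz":-20,"turn":0}
    - {"dx":0,"dy":0,"dz":-10,"turn":0}

```text
clock: 20.53
tcp_pos: [0.4901, 0.0979, 0.2375]
tcp_rot: [3.139, -0.001, 1.303]
force: [1.1, 0.3, -1.0]
width: 0.0853
finger_force: 0.0
```

play_rows:
  deltas:
    - {"dx":-10,"dy":0,"dz":0,"turn":0}
    - {"dx":-20,"dy":0,"dz":0,"turn":0}
    - {"dx":-25,"dy":0,"dz":0,"turn":0}
    - {"dx":-25,"dy":0,"dz":0,"turn":0}
    - {"dx":-25,"dy":0,"dz":0,"turn":0}
    - {"dx":-25,"dy":0,"dz":0,"turn":0}
    - {"dx":-20,"dy":0,"dz":0,"turn":0}
    - {"dx":-10,"dy":0,"dz":0,"turn":0}
    - {"dx":0,"dy":0,"dz":0,"turn":0}

```text
clock: 21.28
tcp_pos: [0.4461, -0.0582, 0.2339]
tcp_rot: [-3.141, 0.001, 1.301]
force: [-0.2, 0.5, 0.4]
width: 0.0854
finger_force: 0.0
```

Run:
```python
from h import *
from station import ctrl,grab_frame,mark_of
cams=[grab_frame("side"),grab_frame("top")]
print(ctrl.observe()["clock"],ctrl.observe()["force"])
for p in cams:
    for t in("post","oil_bottle","purple_bottle"): print(t,[(np.round(q["point"],3).tolist(),round(q["conf"],2)) for q in mark_of(t,p)[:2]])
c=(.4895,.0975);zb=.026
b=[(box(c,-.268,.04,.04,.01,.078),(0,255,0)),(box(c,-.268,.012,.044,zb+.08,zb+.124),(0,0,255)),(box(c,-.268,.012,.026,zb+.124,zb+.146),(255,0,255))]
cv2.imwrite("pics/f.png",np.vstack([np.hstack([crop(p,[.49,.098,.1],x,k=4) for x in([],b)]) for p in cams]))
g=[blue(p,[*c,zb+.135],24) for p in cams]
print(fit(cams,g,lambda x:box(x[:2],x[2],.012,.026,x[3]+.124,x[3]+.146),[*c,-.25,.026],[.004,.004,.1,.004]))
```

```text
21.3833 [ 0.52869553  0.93753334 -0.13901284]
post []
oil_bottle [([0.478, -0.022, -0.002], 0.53)]
purple_bottle [([0.713, -0.012, -0.002], 0.78)]
post [([0.486, 0.099, 0.024], 0.53)]
oil_bottle []
purple_bottle [([0.715, -0.013, 0.002], 0.75)]
(array([ 0.489 ,  0.0979, -0.4994,  0.0233]), np.float64(218.6875), np.float32(182.0))
```

View pics/f.png

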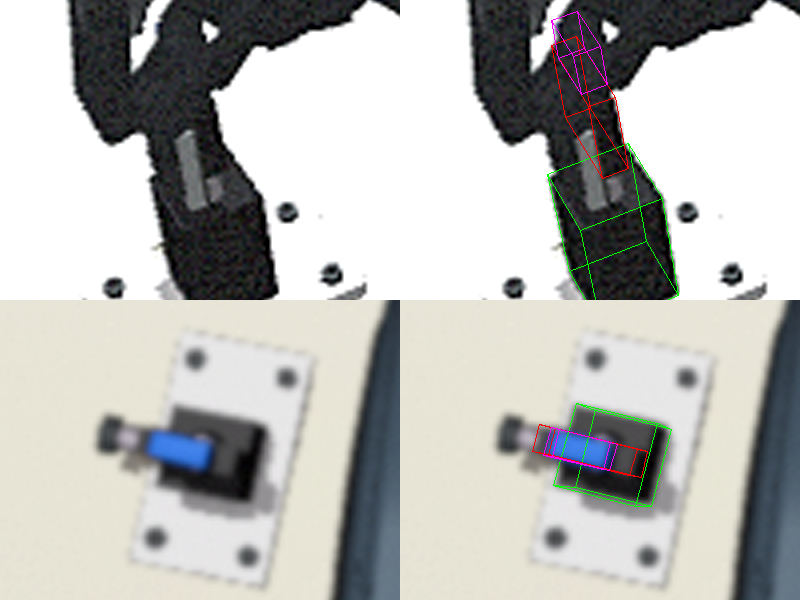

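The top view shows the blue tab at (180,450), square across the plate and matching the overlay, but the gripper hides the side view. I'll move clear and check once more.

play_rows:
  deltas:
    - {"dx":-10,"dy":0,"dz":0,"turn":0}
    - {"dx":-20,"dy":2,"dz":0,"turn":0}
    - {"dx":-25,"dy":5,"dz":0,"turn":0}
    - {"dx":-25,"dy":5,"dz":0,"turn":0}
    - {"dx":-25,"dy":5,"dz":0,"turn":0}
    - {"dx":-25,"dy":5,"dz":0,"turn":0}
    - {"dx":-25,"dy":5,"dz":0,"turn":0}
    - {"dx":-20,"dy":5,"dz":0,"turn":0}
    - {"dx":-15,"dy":0,"dz":0,"turn":0}
    - {"dx":-10,"dy":0,"dz":0,"turn":0}
    - {"dx":0,"dy":0,"dz":0,"turn":0}
    - {"dx":0,"dy":0,"dz":0,"turn":0}

```text
clock: 22.68
tcp_pos: [0.4248, -0.258, 0.2344]
tcp_rot: [-3.141, -0.0, 1.302]
force: [-0.1, 0.8, -0.1]
width: 0.0854
finger_force: 0.0
```

Run:
```python
from h import *
from station import ctrl,grab_frame,mark_of
cams=[grab_frame("side"),grab_frame("top")]
print(ctrl.observe()["clock"])
for t in("post","oil_bottle","purple_bottle"): print(t,[(np.round(q["point"],3).tolist(),round(q["conf"],2)) for q in mark_of(t,cams[0])[:2]])
c=(.4895,.0975);zb=.026
b=[(box(c,-.268,.04,.04,.01,.078),(0,255,0)),(box(c,-.268,.012,.044,zb+.08,zb+.124),(0,0,255)),(box(c,-.268,.012,.026,zb+.124,zb+.146),(255,0,255))]
cv2.imwrite("pics/f2.png",np.vstack([np.hstack([crop(p,[.49,.098,.1],x,k=4) for x in([],b)]) for p in cams]))
g=[blue(p,[*c,zb+.135],24) for p in cams]
print(fit(cams,g,lambda x:box(x[:2],x[2],.012,.026,x[3]+.124,x[3]+.146),[*c,-.25,.026],[.004,.004,.1,.004]))
```

```text
22.7833
post []
oil_bottle [([0.482, -0.02, -0.001], 0.57)]
purple_bottle []
(array([ 0.4892,  0.098 , -0.3585,  0.024 ]), np.float64(58.8125), np.float32(293.0))
```

View pics/f2.png

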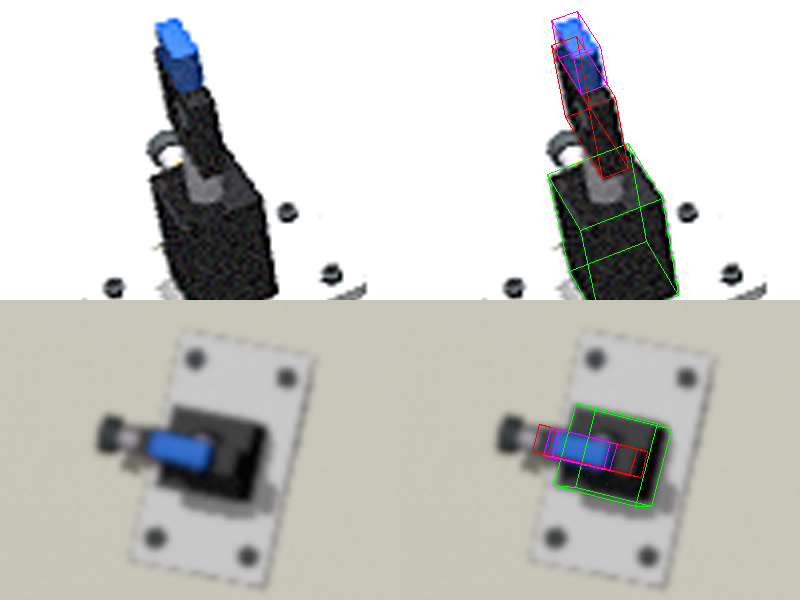

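The side view shows the post upright, with its tab at (178,55) and the rod in the bore at (205,185). It sits at the felt height and lines up with the plate, so I'm handing in.

```bash
python3 -c "
from station import ctrl
print(ctrl.finish_job())"
```

```text
the job is handed in; nothing more can be done
None
```

The job is handed in: the lens post stands upright in the holder on the spring pad, lens along the plate's long side, after an 0.8 s press that I estimate at 12–13 N on the pad. In the last checks both bottles were still where they started.

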